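# Cull the faulty bottle caps from the inspection board

### The arm

A 7-joint arm with a two-finger parallel gripper is mounted at the origin on the work surface. World frame = base frame: x ahead of the robot, y to its left, z up, the work surface at z = 0. Lengths are in m, angles in rad, forces in N, time in s.
With the tool pointing down it reaches from about 0.425 to 0.95 m from the base axis. Payload 4.7 kg.
Tool frame: the origin (TCP) lies on the centre line of the jaws, within the pads' length; the fingertips stand robot.nose_length ahead of it and the grasp point (between the pads) lies 8 mm behind it (robot.nose_length is the distance from the TCP to the fingertips, in m); z points along the fingers, y is the line along which they close (so a half turn about z gives the same grasp; the last joint's range is limited). The gripper opens to 85 mm and grips with 20 to 120 N. Pads are 22 mm wide; open, the fingers measure 114 mm over their backs; the gripper's body (76 mm by 85 mm) begins 54 mm behind the grasp point. The pads swing forward as they close: fully open they stand 13 mm farther back than shut.
Start: joints at [1.194, 0.469, -0.049, 1.532, 0.024, 1.141, -0.082], TCP at [0.23, -0.635, 0.204] pointing down, gripper open.
Joint ranges: [-2.59, 2.59], [-0.33, 1.99], [-1.39, 1.29], [0.1, 2.45], [-1.04, 4.18], [0.21, 1.99], [-2.66, 2.66]. Speed limits (rad/s): [2.57, 2.57, 3.14, 3.14, 3.14, 3.14, 3.14].

### API

Orientations are given as [roll, pitch, yaw] about the fixed x, y, z axes, in that order (R = Rz(yaw) Ry(pitch) Rx(roll)).
In Python, from plant import robot gives the robot as it stands. Calls block until the motion is done:
- robot.goto(position, orientation): joint-space move of the TCP to a pose.
- robot.move_straight(position, vel=0.15, attitude=None, contact_N=None): straight line of the TCP; attitude=None keeps the orientation; vel is the mean speed in m/s. With contact_N (N) it stops when the force on the tool has changed by that much, and returns True; else False.
- robot.move_joints(angles): joint-space move.
- robot.grip(opening, strength=None): opening from 0.0 (shut) to 1.0 (fully open); strength is the grip in N (None keeps the last); returns when the fingers have stopped.
- robot.sleep(seconds).
- robot.inverse_kinematics(position, orientation): joint angles nearest the present ones, or None.
- robot.sense(): the state.
- robot.grab_frame(name): name is "side" or "top" or "wrist"; returns a dict with "image" (384x512x3 uint8, red, green, blue), "range_z" (384x512 float32, m along the optical axis (not along the pixel's ray), 0 where there is no reading), "fx", "fy", "cx", "cy" (pixels), "dist_coeffs" ([k1, k2, p1, p2, k3] as OpenCV has them; the pictures are not rectified), "R" (3x3) and "t" (3): a world point X has camera coordinates R X + t. Camera axes: x right, y down, z forward; pixel columns grow to the right and rows downward; lengths in m; the calibration is good to about 2 mm. A picture is of the moment at which its call begins.
A pose or a line that the arm cannot do raises robot.IKError and nothing moves.
- robot.close_job(): hands the job in; it is judged then, once.
The state is a dict: "t": time; "joint_pos": joint angles; "joint_velocities": joint speeds; "effort": joint torques, N m; "tcp_pos": TCP position; "tcp_rot": TCP orientation; "wrist_force": force on the tool from outside, world axes, zero at the start; "torque": the same for the moment, N m; "opening": opening from 0.0 (shut) to 1.0 (fully open); "gripper_force": force on a finger pad.
Only numpy, scipy, OpenCV 4.12 (cv2) and the standard library are available. Lean on these libraries where they do the work, as an engineer would, in place of code of your own. Each camera call takes 0.05 s, during which the arm holds its last target. There are 200 camera calls.

### The job

Five blue bottle caps stand in the lanes of the white inspection board, and two of them are faulty: one is too short and one has a slice of its side broken off. Slide these two along their lanes and over the end into the red reject trough, without picking them up. Leave the three good caps where they stand, and do not disturb the bottle, the beaker or the box.

Things in the scene. Friction and masses are not known exactly. Their poses are not given: they have to be found in the camera images.
- board: Fixed white inspection board. Origin on the bench (z = 0); x along the lanes towards the trough, y across them. Deck 150 x 266 mm, from x = -100 to +50 mm, top at z = 45 mm. Five lanes along x, open at both ends, centred at y = -104, -52, 0, 52, 104 mm, each 46 mm wide between grey strips 6 mm thick and 6 mm high above the deck. One cap stands in each lane
- deck_edge (a point): middle of the deck's +x edge, on its top surface, where the lanes end above the red trough; axes as the board's
- trough (a point): centre of the inner floor of the fixed red reject trough, which stands against the deck's +x end; axes as the board's. Open-topped, inside 87 mm along x and 262 mm along y, floor 4 mm and rim 40 mm above the bench (5 mm below the deck's top), walls 4 mm
- good_cap1: Good blue screw cap, full round disc with a ribbed side, diameter 40 mm, height 26 mm, standing in one of the lanes. Origin at its centre (mid-height, 13 mm above the deck); z along its axis, up
- good_cap2: Good blue screw cap, full round disc with a ribbed side, diameter 40 mm, height 26 mm, standing in one of the lanes. Origin at its centre (mid-height, 13 mm above the deck); z along its axis, up
- good_cap3: Good blue screw cap, full round disc with a ribbed side, diameter 40 mm, height 26 mm, standing in one of the lanes. Origin at its centre (mid-height, 13 mm above the deck); z along its axis, up
- short_cap: Faulty blue screw cap: round, diameter 40 mm, but only 13 mm high, standing in one of the lanes. Origin at its centre (mid-height, 6.5 mm above the deck); z along its axis, up
- chipped_cap: Faulty blue screw cap of the full 26 mm height, with a slice of its side broken away: a 40 mm disc cut off flat 8 mm from its axis, on its own +x side, so seen from above it is D-shaped. Standing in one of the lanes. Origin on the axis at mid-height (13 mm above the deck); z up
- sample_bottle: Bystander: glass sample bottle with a blue cap, diameter 56 mm, height 105 mm, standing on the bench at the board's +y side. Origin: centre of its underside
- beaker: Bystander: glass beaker, diameter 60 mm, height 75 mm, standing on the bench at the board's -y side. Origin: centre of its underside
- tip_box: Bystander: yellow and white box, 86 x 61 x 55 mm, on the bench near the board's +y side, nearer the robot. Origin: centre of its underside

How it is judged:
At the end, for the whole second after the job is handed in: The short cap and the chipped cap both lie at rest inside the red trough (centre within its inner walls and below the deck's top); the three good caps still stand upright, each within 15 mm of where it started; the bottle, the beaker and the box stand upright within 20 mm of where they started (x of short_cap in the frame of board between 0.055 and 0.141 m and y of short_cap in the frame of board between -0.131 and 0.131 m and z of each of short_cap, chipped_cap in the frame of board below 0.045 m and linear speed of each of short_cap, chipped_cap below 0.02 m/s and x of chipped_cap in the frame of board between 0.055 and 0.141 m and y of chipped_cap in the frame of board between -0.131 and 0.131 m and distance of each of good_cap1, good_cap2, good_cap3 from where it was at the start of the episode below 0.015 m and angle between each of good_cap1, good_cap2, good_cap3's own z axis and vertical below 0.1 rad and distance of each of sample_bottle, beaker, tip_box from where it was at the start of the episode below 0.02 m and angle between each of sample_bottle, beaker, tip_box's own z axis and vertical below 0.15 rad); the robot touches nothing.
It fails at once if the short cap is lifted off the board (its centre more than 30 mm above the deck) instead of being slid (z of short_cap in the frame of board above 0.075 m).
It fails at once if the chipped cap is lifted off the board (its centre more than 30 mm above the deck) instead of being slid (z of chipped_cap in the frame of board above 0.075 m).
It fails at once if a good cap is moved out of its place (by more than 25 mm) (distance of any of good_cap1, good_cap2, good_cap3 from where it was at the start of the episode above 0.025 m).
It fails at once if the bottle, the beaker or the box is moved by more than 30 mm (distance of any of sample_bottle, beaker, tip_box from where it was at the start of the episode above 0.03 m).
It also fails if it takes over 43 s, if anything falls off the work surface, if the arm or the gripper's body presses on something with over 40 N, if the wrist force passes 120 N, or if a joint passes its speed limit or range.

## Working session

There is one attempt and no reset: what is moved stays moved. The work goes in short steps, each a Python script; the robot and the scene stay as the last script left them, time stands still between calls to the robot, and variables do not carry over. Pictures are saved under pics/ and viewed, at most 10 in all, crops included, and the job is handed in when it is done.

```bash
ls; mkdir -p pics
python3 - <<'E'
from plant import robot
import cv2,numpy as np
print(robot.nose_length,robot.sense()['t'])
a=[]
for n in("top","side"):
    f=robot.grab_frame(n); np.savez(f"pics/{n}.npz",**f)
    print(n,f['fx'],f['fy'],f['cx'],f['cy'],f['dist_coeffs'],f['R'],f['t'])
    cv2.imwrite(f"pics/{n}0.png",f['image'][:,:,::-1])
E
```

```text
pics
0.011 0.0
top 383.64419657665815 383.64419657665815 259.09750792860825 183.00461915416383 [-0.05188882  0.          0.          0.          0.        ] [[-0.02216919 -0.99968482 -0.01178045]
 [-0.98133066  0.02401086 -0.19082351]
 [ 0.19104623  0.00733011 -0.98155367]] [0.05685454 0.54054352 0.80034713]
side 397.7372968630329 397.7372968630329 260.09416342002464 196.08107295779354 [-0.136431  0.        0.        0.        0.      ] [[ 0.88391923 -0.46731274 -0.01748143]
 [-0.27813178 -0.49529759 -0.82299636]
 [ 0.37593818  0.73232445 -0.56777759]] [-0.4606533   0.23528017  0.61483759]
```

View pics/top0.png

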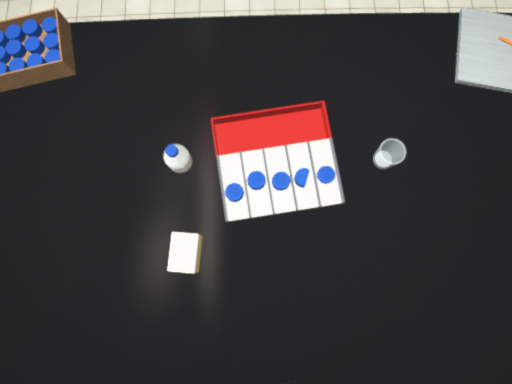

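View pics/side0.png

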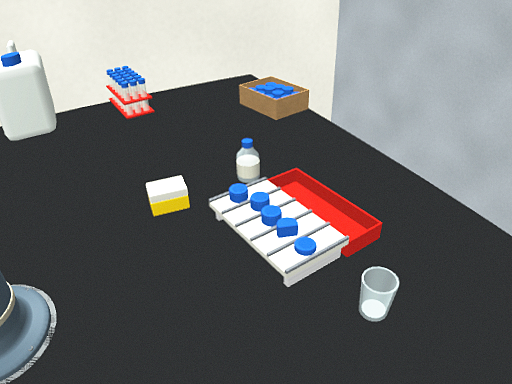

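The top view shows the deck at about (280,180) with red trough above it. The D-shaped cap is at (303,178), fourth lane from +y. The side view suggests the fifth-lane cap, at (305,246) there and (326,175) in the top view, is the short one. I'll check this with range data.

```bash
cat > h.py <<'E'
import numpy as np,cv2
def cloud(f):
    h,w=f['range_z'].shape
    K=np.array([[f['fx'],0,f['cx']],[0,f['fy'],f['cy']],[0,0,1.]])
    uv=np.stack(np.meshgrid(np.arange(w),np.arange(h)),-1).reshape(-1,1,2).astype(float)
    n=cv2.undistortPoints(uv,K,f['dist_coeffs']).reshape(h,w,2)
    d=np.dstack([n,np.ones((h,w))])@f['R']; c=-f['R'].T@f['t']   # world rays, camera centre
    return c+d*f['range_z'][...,None], d, c
def on_plane(d,c,z): return c+d*((z-c[2])/d[...,2])[...,None]
def masks(f):
    im=f['image'].astype(int); r,g,b=im[...,0],im[...,1],im[...,2]
    return dict(blue=(b>90)&(b>r+50)&(b>g+40), white=(im.min(-1)>90), red=(r>90)&(r>g+60)&(r>b+60))
E
python3 - <<'E'
from h import *
for n in("top","side"):
    f=dict(np.load(f"pics/{n}.npz")); P,d,c=cloud(f); m=masks(f)
    # deck region
    Q=on_plane(d,c,.045)
    box=np.zeros(P.shape[:2],bool)
    if n=="top": box[100:225,205:350]=1
    else: box[165:290,205:350]=1
    w=m['white']&box&(abs(P[...,2]-.045)<.012)
    print(n,"deck z med",np.median(P[w][:,2]))
    r=cv2.minAreaRect((Q[w][:,:2]*1000).astype(np.float32)); print("white rect",r, cv2.boxPoints(r).tolist())
    rr=m['red']&box; z=P[...,2]
    rim=rr&(abs(z-.04)<.006); rt=cv2.minAreaRect((on_plane(d,c,.04)[rim][:,:2]*1000).astype(np.float32)); print("rim",rt)
    k,l,s,ct=cv2.connectedComponentsWithStats((m['blue']&box).astype(np.uint8))
    for i in range(1,k):
        if s[i,4]<40: continue
        z=P[l==i][:,2]; top=np.percentile(z,80)
        t=(l==i)&(abs(P[...,2]-top)<.004)
        q=on_plane(d,c,top)[t][:,:2]
        ce,rad=cv2.minEnclosingCircle((q*1000).astype(np.float32))
        print(ct[i].round(),s[i,4],"top z",top.round(4),"mean",q.mean(0).round(4),"circ",np.round(ce,1),round(rad,1))
E
```

```text
top deck z med 0.04548544561404988
white rect ((553.1943359375, -1.20849609375), (152.6625213623047, 266.8571472167969), 7.865581035614014) [[459.3215637207031, 120.51885986328125], [495.8408508300781, -143.82763671875], [647.067138671875, -122.93585205078125], [610.5478515625, 141.41064453125]]
rim ((674.3677978515625, 15.218582153320312), (92.67107391357422, 268.3999328613281), 7.861428260803223)
[326. 174.] 249 top z 0.0594 mean [ 0.5563 -0.1044] circ [ 556.6 -103.3] 19.5
[301. 177.] 205 top z 0.0718 mean [ 0.551  -0.0492] circ [550.1 -52.9] 19.8
[256. 180.] 269 top z 0.0722 mean [0.5458 0.05  ] circ [545.9  50. ] 19.6
[281. 181.] 271 top z 0.0722 mean [ 0.5427 -0.0037] circ [542.3  -3.6] 20.1
[234. 192.] 270 top z 0.0723 mean [0.5208 0.0983] circ [520.3  98.3] 19.6
side deck z med 0.04546055960685316
white rect ((549.4327392578125, 39.422088623046875), (176.308349609375, 374.0403137207031), 4.154200077056885) [[447.9622497558594, 219.56491088867188], [475.0580749511719, -153.49267578125], [650.9031982421875, -140.72073364257812], [623.807373046875, 232.33685302734375]]
rim ((674.7662353515625, 11.927978515625), (92.74065399169922, 275.02838134765625), 5.576478004455566)
[238. 192.] 330 top z 0.0711 mean [0.5201 0.0938] circ [520.1  93.5] 22.4
[273. 215.] 1044 top z 0.071 mean [ 0.5459 -0.0063] circ [554.4  -1.5] 69.5
[305. 246.] 350 top z 0.0596 mean [ 0.5551 -0.1083] circ [ 555.7 -108.8] 21.9
```

The range data confirms it: the short cap (top z 59 mm) is in the y=-104 lane and the chipped cap in y=-52. The board origin is about (0.578, 0.002) with yaw 7.87°. I'll push with the jaws shut, starting with the short cap.

```bash
cat >> h.py <<'E'
YAW=np.deg2rad(7.87); O=np.array([.578,.0022])
def W(x,y,z):
    c,s=np.cos(YAW),np.sin(YAW); return [O[0]+c*x-s*y,O[1]+s*x+c*y,z]
ATT=[np.pi,0,YAW]
E
cat > s1.py <<'E'
from plant import robot
from h import *
robot.grip(0.0)
y=-.103; x0=-.080
for yaw in (YAW,YAW+np.pi,YAW-np.pi):
    print(yaw,robot.inverse_kinematics(W(x0,y,.16),[np.pi,0,yaw]))
robot.goto(W(x0,y,.16),ATT)
print(robot.sense()['tcp_pos'],robot.sense()['t'])
hit=robot.move_straight(W(x0,y,.060),vel=.06,contact_N=4)
s=robot.sense(); print(hit,s['tcp_pos'],s['wrist_force'],s['t'],s['opening'])
f=robot.grab_frame("side"); cv2.imwrite("pics/side1.png",cv2.resize(f['image'][130:320,180:420,::-1],None,fx=3,fy=3))
E
python3 s1.py
```

```text
0.13735741213195374 [ 0.45054917  0.29853357 -0.38484308  1.92120859  0.13646212  0.94697437
 -1.43228741]
3.2789500657217467 [ 0.80174897  0.38995874 -0.83930077  1.90317612  0.3432926   0.99818014
  1.51821359]
-3.0042352414578395 [ 0.80174897  0.38995874 -0.83930077  1.90317612  0.3432926   0.99818014
  1.51821359]
[ 0.51288664 -0.11193987  0.16001589] 3.0083
False [ 0.51311564 -0.11078995  0.06031231] [ 0.74827162 -0.39216553 -0.02848145] 4.825 0.0002771213280627104
```

View pics/side1.png

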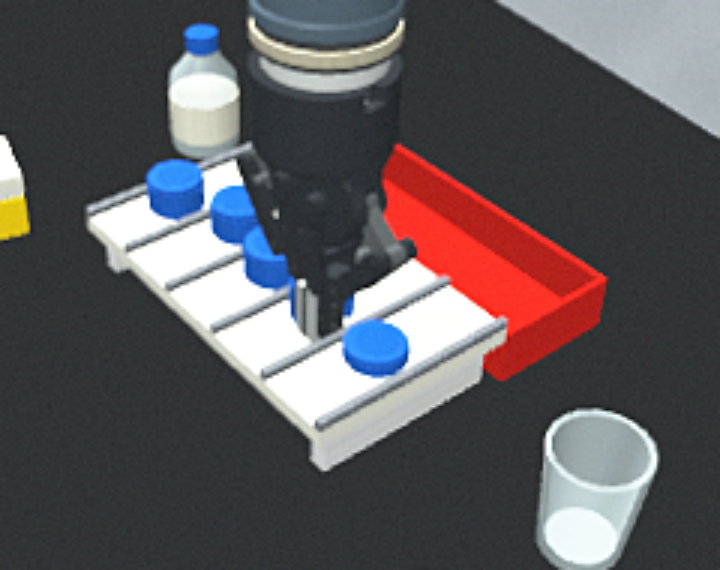

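The fingertips show at crop (312,337), full-frame (284,242). That looks like lane y=-52 rather than -104, so I'll project the TCP and check before moving.

Run:
```python
from plant import robot
from h import *
s=robot.sense(); tp=np.array(s['tcp_pos']); print(tp,s['tcp_rot'])
for n in("side","top"):
    f=robot.grab_frame(n); K=np.array([[f['fx'],0,f['cx']],[0,f['fy'],f['cy']],[0,0,1.]])
    pr=lambda X:cv2.projectPoints(np.array([X],float),cv2.Rodrigues(f['R'])[0],f['t'],K,f['dist_coeffs'])[0].ravel().round(1)
    print(n,"tip",pr(tp-[0,0,.011]),"lane ends -104",pr(W(-.1,-.104,.045)),pr(W(.05,-.104,.045)),"-52",pr(W(-.1,-.052,.045)),pr(W(.05,-.052,.045)))
    P,d,c=cloud(f)
    if n=="side":
        for v in (236,240,243,246):print(v,[P[v,u].round(3).tolist() for u in (278,282,286,290)])
    else: cv2.imwrite("pics/top1.png",cv2.resize(f['image'][90:240,190:420,::-1],None,fx=3,fy=3))
f=robot.grab_frame("wrist"); cv2.imwrite("pics/wrist1.png",f['image'][:,:,::-1])
```

```text
[ 0.5130809  -0.1108748   0.06030874] [ 3.14129721e+00 -5.98095059e-04  1.37335569e-01]
side tip [285.  256.7] lane ends -104 [276.2 263.6] [337.8 230.5] -52 [258.8 247.6] [319.5 217.4]
236 [[0.531, -0.056, 0.049], [0.503, -0.116, 0.105], [0.508, -0.12, 0.106], [0.512, -0.127, 0.109]]
240 [[0.527, -0.063, 0.046], [0.504, -0.114, 0.094], [0.508, -0.121, 0.098], [0.515, -0.123, 0.097]]
243 [[0.523, -0.069, 0.045], [0.529, -0.073, 0.046], [0.51, -0.118, 0.089], [0.538, -0.087, 0.053]]
246 [[0.518, -0.078, 0.047], [0.521, -0.087, 0.053], [0.529, -0.088, 0.05], [0.537, -0.088, 0.046]]
top tip [329.3 194.3] lane ends -104 [331.1 203.4] [318.4 139.4] -52 [308.1 207.1] [296.1 142.9]
```

View pics/top1.png

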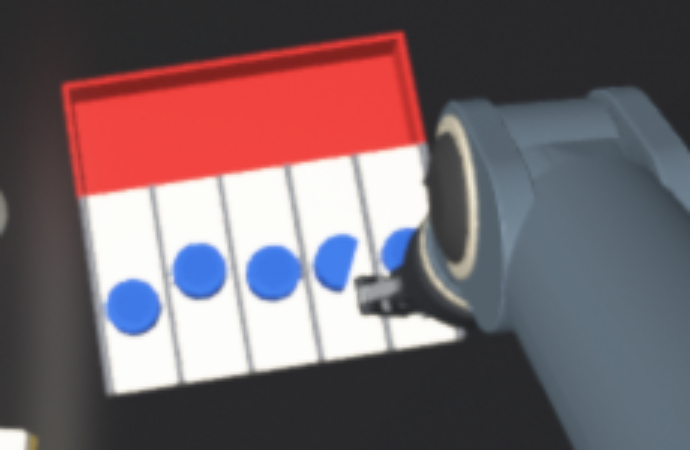

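View pics/wrist1.png

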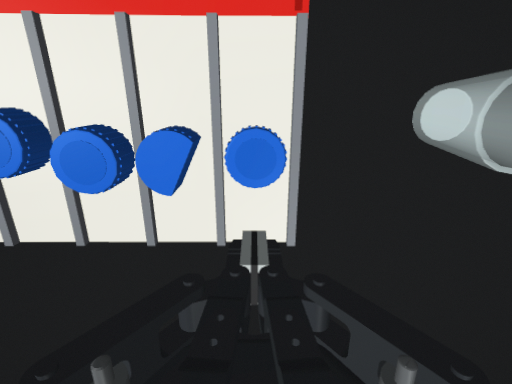

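The wrist view shows the shut fingers at (254,235), centred in the -104 lane behind the short cap at (256,157). The side range data puts the real fingertips at z≈0.085, well above the nominal 0.049. I'll feel for the deck with a guarded descent.

Run:
```python
from plant import robot
from h import *
p=robot.sense()['tcp_pos']
hit=robot.move_straight(W(-.080,-.103,.015),vel=.02,contact_N=3)
s=robot.sense(); print(hit,s['tcp_pos'],s['wrist_force'],s['t'])
f=robot.grab_frame("side"); cv2.imwrite("pics/side2.png",cv2.resize(f['image'][180:300,220:380,::-1],None,fx=4,fy=4))
```

```text
True [ 0.51285903 -0.11077386  0.01810109] [-0.37659675  0.06300701  5.65457274] 6.8833
```

View pics/side2.png

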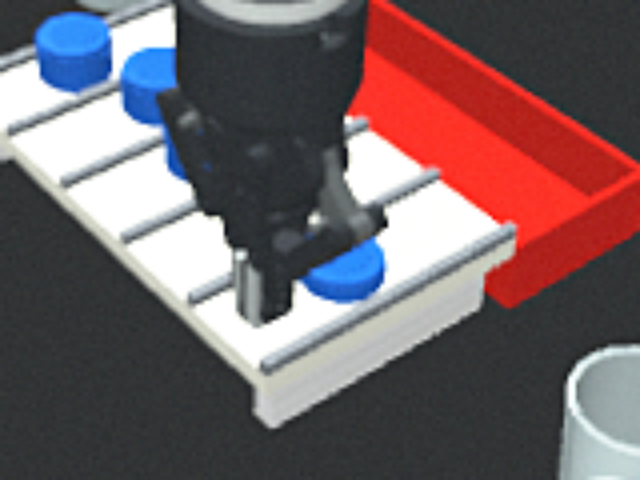

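Contact came at TCP z=0.018, so the tips sit about 27 mm above the reported TCP. They show at crop (260,322), on the deck in the short cap's lane. I'll raise 4 mm and push.

Run:
```python
from plant import robot
from h import *
robot.move_straight(W(-.080,-.103,.022),vel=.03)
hit=robot.move_straight(W(.050,-.103,.022),vel=.07,contact_N=25)
s=robot.sense(); print(hit,s['tcp_pos'],s['wrist_force'],s['t'])
robot.move_straight(W(.050,-.103,.085),vel=.12)
robot.goto(W(-.080,-.052,.085),ATT)
s=robot.sense(); print(s['tcp_pos'],s['t'])
f=robot.grab_frame("side"); cv2.imwrite("pics/side3.png",cv2.resize(f['image'][160:310,200:400,::-1],None,fx=4,fy=4))
```

```text
False [ 0.64129156 -0.09315791  0.02201661] [ 0.16791004  0.67618409 -0.24186963] 9.2417
[ 0.50555874 -0.06035676  0.08469618] 10.5333
```

View pics/side3.png

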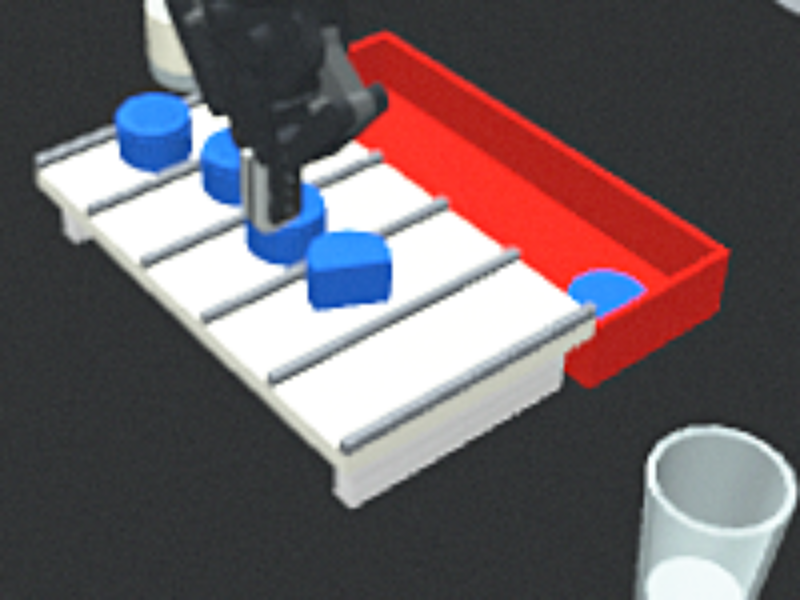

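The short cap lies in the trough at crop (605,290). Next is the chipped cap at (350,270).

Run:
```python
from plant import robot
from h import *
print(robot.move_straight(W(-.080,-.051,.023),vel=.06,contact_N=5))
hit=robot.move_straight(W(.052,-.051,.023),vel=.07,contact_N=25)
s=robot.sense(); print(hit,s['tcp_pos'],s['wrist_force'],s['t'])
robot.move_straight(W(.052,-.051,.10),vel=.12)
robot.goto([.42,-.3,.22],ATT)
f=robot.grab_frame("top"); P,d,c=cloud(f); m=masks(f)['blue']; m[:95]=0;m[225:]=0;m[:,:205]=0;m[:,350:]=0
k,l,st,ct=cv2.connectedComponentsWithStats(m.astype(np.uint8))
cs,sn=np.cos(YAW),np.sin(YAW)
for i in range(1,k):
    if st[i,4]<40: continue
    z=np.percentile(P[l==i][:,2],80); q=on_plane(d,c,z)[l==i].mean(0)[:2]; e=q-O
    print(st[i,4],"topz",z.round(4),"world",q.round(4),"board",np.round([cs*e[0]+sn*e[1],-sn*e[0]+cs*e[1]],4))
print(robot.sense()['t'])
cv2.imwrite("pics/top4.png",cv2.resize(f['image'][80:280,150:420,::-1],None,fx=2.9,fy=2.9))
```

```text
False
False [ 0.63616057 -0.04132228  0.02302258] [ 0.11614111 -0.1514187   0.32127608] 13.8
210 topz 0.0184 world [ 0.6824 -0.0865] board [ 0.0913 -0.1021]
189 topz 0.0332 world [0.6653 0.0149] board [0.0883 0.0006]
269 topz 0.0723 world [0.5454 0.0507] board [-0.0256  0.0525]
272 topz 0.0721 world [ 0.5424 -0.0028] board [-0.036  -0.0001]
269 topz 0.0722 world [0.5199 0.0991] board [-0.0443  0.1039]
15.9833
```

View pics/top4.png

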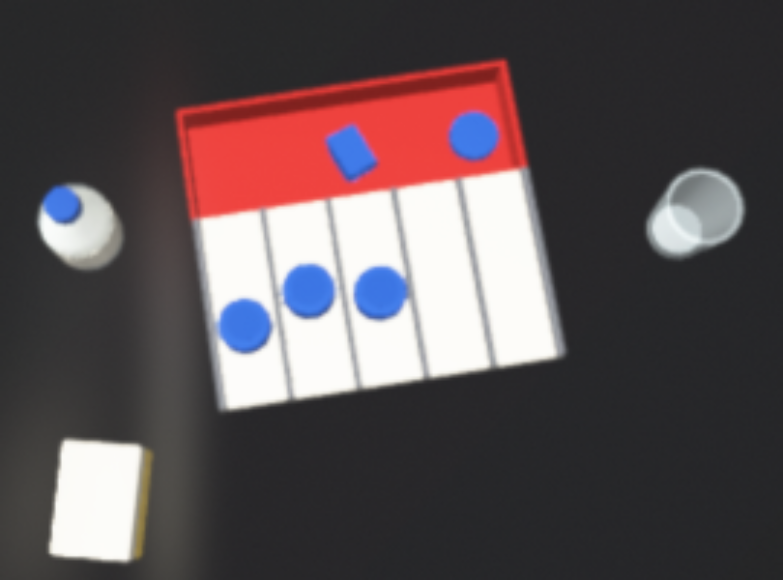

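Both faulty caps are in the trough, short at (473,135) and chipped at (352,152), and the good caps haven't moved. The chipped one landed on its round side, so I'll let it settle, check that it's still and hand in.

Run:
```python
from plant import robot
from h import *
def loc():
    f=robot.grab_frame("top"); m=masks(f)['blue']; m[:95]=0;m[225:]=0;m[:,:205]=0;m[:,350:]=0
    k,l,st,ct=cv2.connectedComponentsWithStats(m.astype(np.uint8)); return ct[1:][st[1:,4]>40]
for i in range(6):
    robot.sleep(1.5); a=loc(); robot.sleep(.4); b=loc(); robot.sleep(.4); c=loc()
    mv=max(abs(a-b).max(),abs(b-c).max()); print(mv.round(2))
    if mv<.15: break
print(c.round(1).tolist(),robot.sense()['t'])
print(robot.close_job())
```

```text
0.03
[[312.8, 126.5], [270.6, 132.3], [256.0, 179.7], [280.6, 180.5], [233.9, 191.8]] 18.4333
the job is handed in; nothing more can be done
None
```

The short cap and the chipped cap were slid into the red trough and lie at rest there; the good caps, bottle, beaker and box look unmoved in the last top view, and the job was handed in at about 18 s (no verdict was returned).

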